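# Release the cam and close the jaw on the bridge blank

### The job

On the gluing jig, push the lever of the round cam with a fingertip until the cam stands at its low point (lever pointing straight at the stop fence), leaving the wooden slide back until then. Next push the slide forward by its upright plate until its jaw has pressed the dark bridge blank square and fully home against the fence. Work gently with the outside of the fingers: do not grip or lift anything, do not force the slide against a raised cam, do not touch the blank itself, leave the jar, the offcut and the screwdriver where they are, and finish with the robot clear of everything.

Things in the scene. Friction and masses are not known exactly. Their poses are not given: they have to be found in the camera images.
- jig: Fixed plywood base board, 300 (x) x 200 (y) x 18 mm, on the bench. Origin: centre of its underside. Its +x axis is 'forward', from the slide to the stop fence. Two guides (tops 32 mm above the bench) run along x at jig y = +/-72 to +/-86 mm. Behind the slide the bare board reaches back to jig x = -150 mm.
- fence_face (a point): Middle of the top edge of the stop fence's face towards the slide, at jig (117.5, 0) mm, 40 mm above the bench (the fence's top). The fence is a wooden bar across the board, 22 mm thick (x), 170 mm long (y).
- cam: Eccentric cam: aluminium disc, radius 36 mm, 19 to 41 mm above the bench, in the slide's window, under a dark steel lever. Origin: on the vertical turning axis, at jig (-15, 0) mm, 18 mm above the bench. +x axis: along the lever. The disc's centre is 14 mm from the axis on the lever's side: its rim is 50 mm from the axis there, 22 mm (low point) on the opposite side.
- cam_turn (a joint): Lever direction in the jig frame, rad: 0 = straight at the fence, low point towards the follower; positive = counter-clockwise from above (lever towards jig +y). Starts at about 1.6 to 2.15, to be turned clockwise to 0. Travel -1.0 to 2.7: no stop at 0. Friction about 0.45 N m (about 6 N at 80 mm from the axis); stays where it is left.
- lever_end (a point): Centre of the lever's end face, 95 mm from the turning axis, 59 mm above the bench. The lever is a bar 16 mm wide and 26 mm tall (46 to 72 mm above the bench), from 18 mm behind the axis to this end. It turns clear above slide and fence, and passes beside the push plate.
- slide_travel (a joint): Slide position along jig +x, m: 0 = fully back (starts at 0 to 0.003). It goes forward until its follower strip meets the cam's rim: 0.028 with the cam at 0, else 0.014 x (1 + cos(cam_turn)). The jaw has the blank home against the fence at about 0.0265. Friction about 2.5 N; stays where it is left.
- slide: Wooden frame around the cam, 142 (x) x 140 (y) mm, top 42 mm above the bench, moving only along jig x. Its rear bar carries the steel follower strip (facing the cam) and the upright push plate; its front bar is the jaw, front face 72 mm ahead of the origin. Origin: at jig x = -15 mm + slide_travel, y = 0, 18 mm above the bench.
- push_face (a point): Centre of the rear face (facing jig -x) of the push plate on the slide's rear bar. The plate is 44 mm wide (y), 14 mm thick (x); its top is 92 mm above the bench, this point 67 mm above it. Push it towards jig +x. The rear bar below it is flush with this face.
- blank: Loose dark wooden bridge blank, 34 (x) x 140 (y) x 14 mm, about 0.07 kg, lying on the board between the jaw and the fence, a little askew, its long side roughly along jig y. Origin: centre of its underside, 18 mm above the bench. Home against the fence its origin is at jig x = 100.5 mm.
- jar: Bystander: amber jar, 56 mm across, 70 mm tall, loose, on the bench beside the jig on its -y side. Origin: centre of its underside.
- offcut: Bystander: light wooden block 60 x 40 x 30 mm, loose, on the bench beside the jig on its -y side. Origin: centre of its underside.
- screwdriver: Bystander: wooden-handled screwdriver, about 180 mm long, lying loose along its x axis on the bench beside the jig on its +y side. Origin: on its underside near the middle.
Things that resemble listed ones, but are neither listed nor needed, are in the scene too. Of the things like the blank, leave any that is blue; of the rest the smaller one is meant.

How it is judged (in metres and radians):
On the way, in this order (a step that is already met when the one before it is completed fails the run):
1. the cam has been turned to its low point (within 0.35 rad) while the slide is still back (less than 6 mm forward) (value of joint cam_turn between -0.35 and 0.35 rad and value of joint slide_travel below 0.006 m), for 0.2 s.
2. the slide has been pushed forward until the blank is home (value of joint slide_travel above 0.0245 m and x of blank in the frame of jig above 0.0985 m), for 0.2 s.
At the end, for the whole second after the job is handed in: Cam within 0.35 rad of its low point; slide 24.5 mm or more forward; blank lying flat on the board, within 2 mm of the fence, square to it within 0.04 rad, and at rest (all of step 2 and value of joint cam_turn between -0.35 and 0.35 rad and angle between the x axis of blank and the x axis of jig, either way round below 0.04 rad and height (world z) of blank below 0.021 m and linear speed of blank below 0.01 m/s); the robot touches nothing.
It fails at once if the blank was lifted or tipped (6 mm or 0.2 rad) (height (world z) of blank above 0.024 m or angle between blank's own z axis and vertical above 0.2 rad).
It fails at once if the robot touched the blank (contact force between any of the fingers, the arm and blank above 1 N).
It fails at once if the slide was pressed against the raised cam (over 6 N with the cam more than 0.5 rad from its low point) ((value of joint cam_turn above 0.5 rad or value of joint cam_turn below -0.5 rad) and contact force between slide and cam above 6 N).
It fails at once if the cam or the slide was gripped or forced (over 35 N from the fingers) (contact force between the fingers and cam above 35 N or contact force between the fingers and slide above 35 N).
It fails at once if a bystander was moved by more than 15 mm or lifted (distance of any of jar, offcut, screwdriver from where it was at the start of the episode above 0.015 m).
It also fails if it takes over 54 s, if anything falls off the work surface, if the arm or the gripper's body presses on something with over 40 N, if the wrist force passes 120 N, or if a joint passes its speed limit or range.

### The arm

A 6-joint arm with a two-finger parallel gripper is mounted at the origin on the work surface. World frame = base frame: x ahead of the robot, y to its left, z up, the work surface at z = 0. Lengths are in mm, angles in rad, forces in N, time in s.
With the tool pointing down it reaches from about 275 to 1000 mm from the base axis. Payload 8.4 kg.
Tool frame: the origin (TCP) lies at the very end of the fingers, on their centre line; the grasp point (between the pads) lies 19 mm behind it (r.pinch_z is the distance from the TCP to the grasp point, in mm); z points along the fingers, y is the direction in which the jaws open and shut (so a half turn about z gives the same grasp; the last joint's range is limited). The gripper opens to 85 mm and grips with 20 to 120 N. Pads are 22 mm wide; open, the fingers measure 114 mm over their backs; the gripper's body (76 mm by 85 mm) begins 54 mm behind the grasp point. The pads swing forward as they close: fully open they stand 13 mm farther back than shut.
Start: joints at [-0.002, 0.353, 1.633, -0, 1.155, -0.002], TCP at [625.002, -0, 231.281] pointing down, gripper open.
Joint ranges: [-2.63, 2.63], [-0.92, 2.1], [0.06, 2.66], [-1.3, 4.44], [0, 2.69], [-3.02, 3.02]. Speed limits (rad/s): [2.22, 2.22, 2.79, 3.14, 3.14, 3.14].

### API

Orientations are given as [roll, pitch, yaw] about the fixed x, y, z axes, in that order (R = Rz(yaw) Ry(pitch) Rx(roll)).
In Python, from rig import r, optics gives the robot as it stands.
- The arm moves only by the shell command python3 -m creep 'ROWS' [FORCE]. ROWS is JSON, a list of rows, each an object with "dp": the shift along the tool's x, y, z in mm, a list of three; "angular": the turn, a rotation vector about the tool's x, y, z in rad, a list of three; "fingers": the finger opening in mm, from 0 to 85.4. In form: [{"dp": [dx, dy, dz], "angular": [wx, wy, wz], "fingers": fingers}, ...]. A call has 1 to 5 rows; each row is the pose to reach, as a shift and turn from the pose commanded when the call began, along the tool's axes at that moment; what a row does not reach only later rows make up. A row lasts 1/12 s, in which the tool goes at most 41.7 mm and 7.16 degrees, less where a joint would pass 70% of its speed; a pose out of reach is approached as far as the arm can. A call with a gripper value outside its range is refused whole. The fingers move at their own pace and stop on an object; FORCE is the grip in N (left out, the last holds). Time passes only in rows, so rows that repeat a pose let the fingers close. It gives the time, the measured TCP pose, the force and the opening at its end, in the units of the state.
- r.sense(): the state, without advancing time (a new reading comes with each control period).
- optics.grab_frame(name): name is "scene" or "side" or "wrist"; returns the picture (420x560x3 uint8, blue, green, red); there is no depth.
- optics.camera_params(name): a dict with "fx", "fy", "cx", "cy" (pixels), "eye" and "rotation" of the camera in the world; the wrist camera has in their place "T_tool_cam" (4x4, takes a point from camera to tool coordinates, whose origin is the TCP and whose axes are the flange's). Camera axes: x right, y up, looking along -z (the intrinsics and any distortion apply to the point x, -y, -z); pixel columns grow to the right and rows downward; lengths in mm; the calibration is good to about 2 mm. The wrist camera is an equidistant fisheye: a pixel r from the principal point sees the ray r / f radians off the axis. A picture is of the moment at which its call begins: read the wrist's pose just before it. camera_params takes no time and is no camera call.
- r.sign_off(): hands the job in, once; it reports no verdict.
The state is a dict: "clock": time; "qpos": joint angles; "qvel": joint speeds; "joint_efforts": joint torques, N m; "eef_pos": TCP position; "tcp_rot": TCP orientation; "contact_force": force on the tool from outside, world axes, zero at the start; "wrist_torque": the same for the moment, N m; "opening": opening from 0.0 (shut) to 1.0 (fully open).
Only numpy, scipy, OpenCV 4.12 (cv2) and the standard library are available. Lean on these libraries where they do the work, as an engineer would, in place of code of your own. Each camera call takes 0.05 s, during which the arm holds its last target.

## Working session

There is one attempt and no reset: what is moved stays moved. The work goes in short steps, Python scripts to look and compute and a shell command to move; the robot and the scene stay as the last step left them, time stands still between calls to the robot, and variables do not carry over. Pictures are saved under pics/ and viewed, and the job is handed in when it is done.

```bash
ls; mkdir -p pics; python3 - <<'E'
from rig import r, optics
import cv2
for n in ["scene","side","wrist"]:
    im=optics.grab_frame(n); cv2.imwrite(f"pics/{n}0.png",im)
    print(n,optics.camera_params(n))
print(r.sense())
E
```

```text
pics
scene {'fx': 409.14872380740695, 'fy': 409.14872380740695, 'cx': 287.576160280569, 'cy': 209.26665071396192, 'eye': array([ 933.86828226, -456.43439744,  560.93375391]), 'rotation': array([ 0.88071292, -0.01274284,  0.5935452 ])}
side {'fx': 428.69708191147544, 'fy': 428.69708191147544, 'cx': 278.43084885858667, 'cy': 209.40144962577594, 'eye': array([315.7514448 , 746.22289784, 599.50443556]), 'rotation': array([ 0.97580978,  0.02266896, -2.72486017])}
wrist {'fx': 325.19226210127806, 'fy': 325.19226210127806, 'cx': 284.7584388755609, 'cy': 209.60990396576406, 'T_tool_cam': array([[-1.01442197e-03,  9.53892115e-01,  3.00147971e-01,
         7.67138469e+01],
       [ 9.99999456e-01,  1.04029725e-03,  7.35972949e-05,
        -1.15505749e+00],
       [-2.42039230e-04,  3.00147882e-01, -9.53892651e-01,
        -1.41875079e+02],
       [ 0.00000000e+00,  0.00000000e+00,  0.00000000e+00,
         1.00000000e+00]])}
{'clock': 0.15, 'qpos': array([-2.40014043e-03,  3.53524045e-01,  1.63397131e+00, -1.62792922e-05,
        1.15520562e+00, -2.39947856e-03]), 'qvel': array([-0.00090359, -0.00114506, -0.00123655, -0.00037904,  0.00131875,
       -0.00078954]), 'joint_efforts': array([-7.39769093e-04, -6.05638933e+01, -3.42338884e+01, -2.29960733e-05,
        6.16452831e-03, -4.00942213e-05]), 'eef_pos': array([ 6.24626828e+02, -4.29469959e-03,  2.30708860e+02]), 'tcp_rot': array([-3.14048429e+00,  1.22268185e-05,  1.57080225e+00]), 'contact_force': array([-0.497346  , -0.32894204,  0.22193287]), 'wrist_torque': array([-9.12326154e-05,  2.83040076e-02,  1.67486231e-02]), 'opening': 1.0009255395226833}
```

View pics/scene0.png

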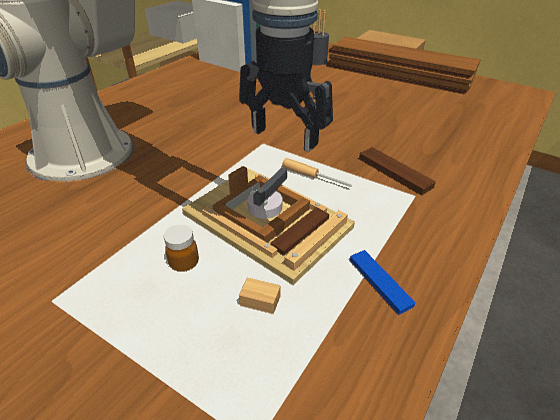

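View pics/side0.png

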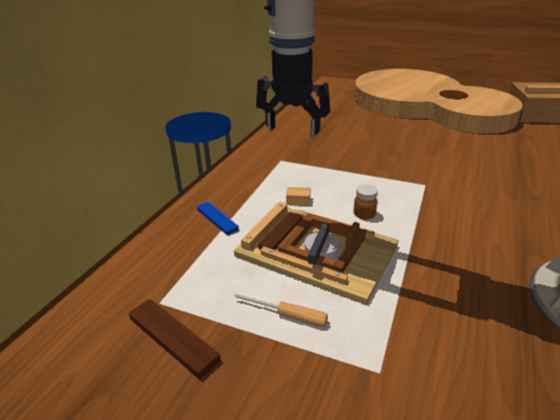

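View pics/wrist0.png

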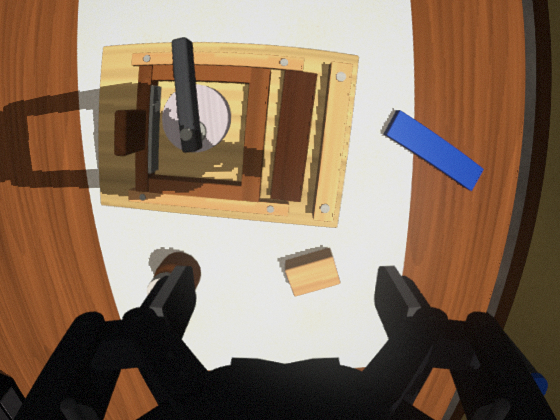

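```bash
cat > h.py <<'E'
import numpy as np, cv2
from scipy.spatial.transform import Rotation as R
from rig import r, optics
def campose(name,state=None):
    p=optics.camera_params(name)
    if name=="wrist":
        T=p["T_tool_cam"]; s=state or r.sense()
        Rt=R.from_euler('xyz',s["tcp_rot"]).as_matrix()
        return p,Rt@T[:3,:3],Rt@T[:3,3]+s["eef_pos"]
    return p,R.from_euler('xyz',p["rotation"]).as_matrix(),p["eye"]
def ray(name,uv,state=None):
    p,Rc,e=campose(name,state)
    x=(uv[0]-p["cx"])/p["fx"]; y=(uv[1]-p["cy"])/p["fy"]
    if name=="wrist":
        t=np.hypot(x,y); k=np.sin(t)/t if t>1e-9 else 1
        d=np.array([x*k,-y*k,-np.cos(t)])
    else: d=np.array([x,-y,-1.])
    return e,Rc@d
def at(name,uv,z,state=None):
    e,d=ray(name,uv,state); return e+d*(z-e[2])/d[2]
def proj(name,P,state=None):
    p,Rc,e=campose(name,state)
    q=Rc.T@(np.asarray(P,float)-e); q=np.array([q[0],-q[1],-q[2]])
    if name=="wrist":
        rr=np.hypot(q[0],q[1]); t=np.arctan2(rr,q[2]); s=t/rr if rr>1e-9 else 0
        return np.array([p["cx"]+p["fx"]*q[0]*s,p["cy"]+p["fy"]*q[1]*s])
    return np.array([p["cx"]+p["fx"]*q[0]/q[2],p["cy"]+p["fy"]*q[1]/q[2]])
E
python3 - <<'E'
import cv2
w=cv2.imread('pics/wrist0.png')[25:245,85:375]
cv2.imwrite('pics/w0c.png',cv2.resize(w,None,fx=2.7,fy=2.7,interpolation=cv2.INTER_CUBIC))
s=cv2.imread('pics/scene0.png')[130:290,160:370]
cv2.imwrite('pics/s0c.png',cv2.resize(s,None,fx=3.7,fy=3.7,interpolation=cv2.INTER_CUBIC))
E
```

```text
(no output)
```

View pics/w0c.png

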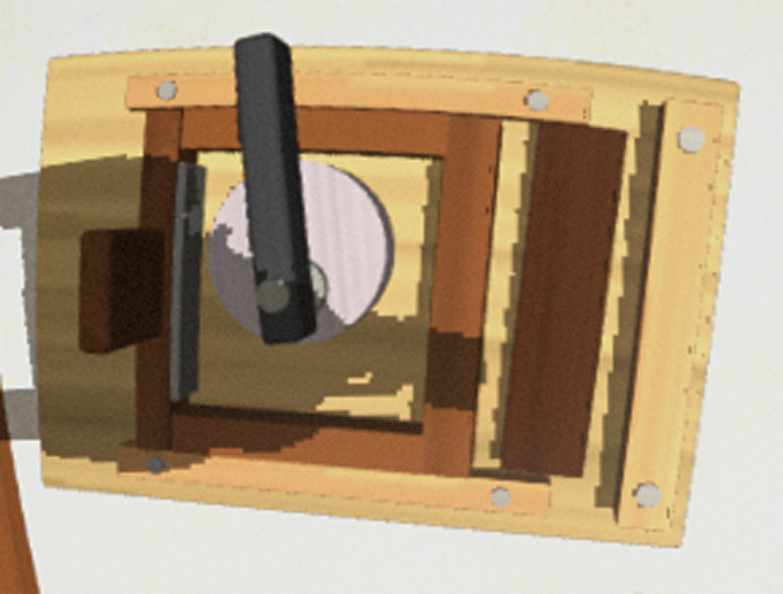

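View pics/s0c.png

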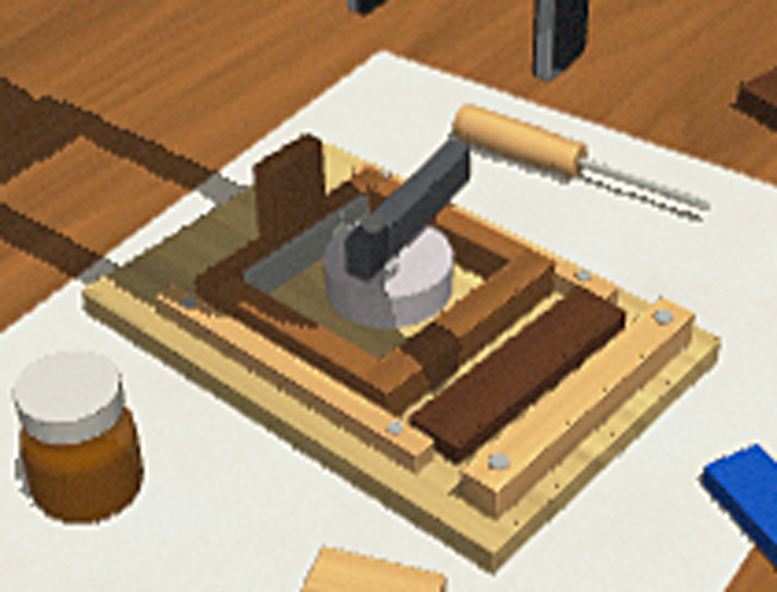

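Wrist crop: the board's top corners are at crop (48,58), (740,82), (682,547), (42,487). The lever end is at about (262,40), and the blank is between the jaw and the fence at about (565,300). Things like the blank: the dark bar in the jig (scene 300,230), a longer dark bar on the bench (scene 397,170) and the blue bar (scene 381,282). The jig one is the smaller non-blue one, so it is the blank.

```bash
cat >> h.py <<'E'
def fit(L,W):
    L=np.asarray(L,float)[:,:2];W=np.asarray(W,float)[:,:2]
    lc,wc=L.mean(0),W.mean(0);a=L-lc;b=W-wc
    th=np.arctan2((a[:,0]*b[:,1]-a[:,1]*b[:,0]).sum(),(a*b).sum())
    c,s=np.cos(th),np.sin(th);M=np.array([[c,-s],[s,c]])
    return th,wc-M@lc,b-a@M.T
E
python3 - <<'E'
from h import *
np.set_printoptions(precision=1,suppress=True)
f=lambda u,v:(85+u/2.7,25+v/2.7)
g=lambda u,v:(160+u/3.7,130+v/3.7)
W=[at("wrist",f(*c),18) for c in [(48,58),(740,82),(682,547),(42,487)]]
L=[(-150,100),(150,100),(150,-100),(-150,-100)]
th,t,res=fit(L,W);print(np.array(W));print("wrist",th,t);print(res)
W2=[at("scene",g(*c),18) for c in [(720,343),(492,552),(83,295)]]
th2,t2,res2=fit(L[1:],W2);print("scene",th2,t2);print(res2)
c,s=np.cos(th),np.sin(th);M=np.array([[c,-s],[s,c]])
J=lambda P:(M.T@(P[:2]-t))
print("lever end top corners (z72)",[J(at("wrist",f(*q),72)) for q in [(236,41),(284,39),(262,40),(289,342)]])
# lever axis centre top
print("plate top rear", [J(at("wrist",f(*q),92)) for q in [(81,232),(81,352)]])
print("plate top front", [J(at("wrist",f(*q),92)) for q in [(108,232),(108,350)]])
print("jaw front z42",[J(at("wrist",f(*q),42)) for q in [(500,122),(470,476)]])
print("blank z32",[J(at("wrist",f(*q),32)) for q in [(540,121),(627,130),(583,476),(500,466)]])
print("jar top",at("scene",(160+68/3.7,130+385/3.7),70))
print("offcut",at("wrist",(315,280),30),"screwdriver",at("scene",(160+520/3.7,130+145/3.7),15),at("scene",(353,185),5),at("scene",(284,162),10))
E
```

```text
[[407.1 168.6  18. ]
 [703.9 140.2  18. ]
 [685.3 -57.1  18. ]
 [387.7 -29.   18. ]]
wrist -0.0950083771457942 [546.   55.7]
[[ 0.9 -0.9]
 [-0.9 -0.8]
 [-0.6  1. ]
 [ 0.6  0.6]]
scene -0.09456035254275301 [548.5  52. ]
[[-1.2 -2.7]
 [-2.9  2.5]
 [ 4.2  0.3]]
lever end top corners (z72) [array([-37. ,  90.5]), array([-19.2,  91. ]), array([-27.3,  90.7]), array([ -9.4, -16.6])]
plate top rear [array([-83.2,  21.5]), array([-82.7, -20.9])]
plate top front [array([-72.2,  21.4]), array([-71.4, -19.8])]
jaw front z42 [array([56.7, 68. ]), array([ 56.8, -68.7])]
blank z32 [array([71.2, 70.9]), array([104.5,  70.9]), array([101.7, -67.3]), array([ 68. , -66.3])]
jar top [ 487.9 -125.5   70. ]
offcut [ 659.7 -120.3   30. ] screwdriver [511.2 237.6  15. ] [637.7 265.2   5. ] [457.  247.1  10. ]
```

```bash
cat >> h.py <<'E'
TH=-0.095; O=np.array([546.3,55.3])
def j2w(x,y):
    c,s=np.cos(TH),np.sin(TH); return O+np.array([c*x-s*y,s*x+c*y])
def w2j(P):
    c,s=np.cos(TH),np.sin(TH); d=np.asarray(P)[:2]-O; return np.array([c*d[0]+s*d[1],-s*d[0]+c*d[1]])
def rel(pos,yaw):
    s=r.sense(); Rt=R.from_euler('xyz',s["tcp_rot"])
    dp=Rt.inv().apply(np.asarray(pos)-s["eef_pos"])
    a=(Rt.inv()*R.from_euler('xyz',[np.pi,0,yaw])).as_rotvec()
    return dp.round(1),a.round(3)
def lev(th,rad=76,gap=0,z=52,half=11):
    u=np.array([np.cos(th),np.sin(th)]);n=np.array([-u[1],u[0]])
    p=np.array([-15,0])+rad*u+(8+half+gap)*n
    return np.r_[j2w(*p),z],np.pi/2+th+TH
def st():
    s=r.sense();print("t%.2f"%s["clock"],"pos",s["eef_pos"].round(1),"rot",s["tcp_rot"].round(3),"F",s["contact_force"].round(1),"op %.2f"%s["opening"],"jig",w2j(s["eef_pos"]).round(1),"q6 %.2f"%s["qpos"][5])
E
python3 - <<'E'
from h import *
p,y=lev(1.71,gap=25,z=110);print(p,y,rel(p,y))
E
```

```text
[484.05223161 130.70429067 110.        ] 3.1857963267948963 (array([ 130.7, -140.4,  120.9]), array([-1.000e-03, -1.000e-03, -1.615e+00]))
```

```bash
python3 -m creep '[{"dp":[26,-28,10],"angular":[0,0,-0.12],"fingers":0},{"dp":[52,-56,30],"angular":[0,0,-0.24],"fingers":0},{"dp":[78,-84,50],"angular":[0,0,-0.36],"fingers":0},{"dp":[104,-112,70],"angular":[0,0,-0.48],"fingers":0},{"dp":[130,-140,90],"angular":[0,0,-0.6],"fingers":0}]' 40
python3 - <<'E'
from h import *
st();p,y=lev(1.71,gap=25,z=110);print(rel(p,y))
E
```

```text
clock: 0.57
eef_pos: [487.3, 127.2, 143.2]
tcp_rot: [3.141, -0.0, 2.176]
contact_force: [0.1, 0.4, -0.6]
opening: 0.297
t0.57 pos [487.3 127.2 143.2] rot [ 3.141 -0.     2.176] F [ 0.1  0.4 -0.6] op 0.30 jig [-65.6  66. ] q6 -0.35
(array([ 4.7, -0.6, 33.2]), array([ 0.  ,  0.  , -1.01]))
```

```bash
python3 -m creep '[{"dp":[4,0,0],"angular":[0,0,-0.12],"fingers":0},{"dp":[4,0,5],"angular":[0,0,-0.24],"fingers":0},{"dp":[4,0,10],"angular":[0,0,-0.36],"fingers":0},{"dp":[4,0,20],"angular":[0,0,-0.48],"fingers":0},{"dp":[4,0,31],"angular":[0,0,-0.6],"fingers":0}]'
python3 -m creep '[{"dp":[0,0,0],"angular":[0,0,-0.12],"fingers":0},{"dp":[0,0,0],"angular":[0,0,-0.24],"fingers":0},{"dp":[0,0,0],"angular":[0,0,-0.36],"fingers":0},{"dp":[0,0,0],"angular":[0,0,-0.41],"fingers":0},{"dp":[0,0,0],"angular":[0,0,-0.41],"fingers":0}]'
python3 - <<'E'
from h import *
st();p,y=lev(1.71,gap=25,z=52);print(rel(p,y))
for n in ["wrist","side"]: cv2.imwrite(f"pics/{n}1.png",optics.grab_frame(n))
E
```

```text
clock: 0.98
eef_pos: [486.8, 130.0, 113.0]
tcp_rot: [3.141, 0.001, 2.777]
contact_force: [0.3, -0.5, 0.3]
opening: -0.0
clock: 1.4
eef_pos: [486.4, 129.8, 112.8]
tcp_rot: [-3.142, -0.0, -3.1]
contact_force: [-0.9, -0.2, -1.1]
opening: 0.003
t1.40 pos [486.4 129.8 112.8] rot [-3.142 -0.    -3.1  ] F [-0.9 -0.2 -1.1] op 0.00 jig [-66.7  68.4] q6 -1.35
(array([ 2.3,  1.1, 60.8]), array([-0.   , -0.   , -0.003]))
```

View pics/wrist1.png

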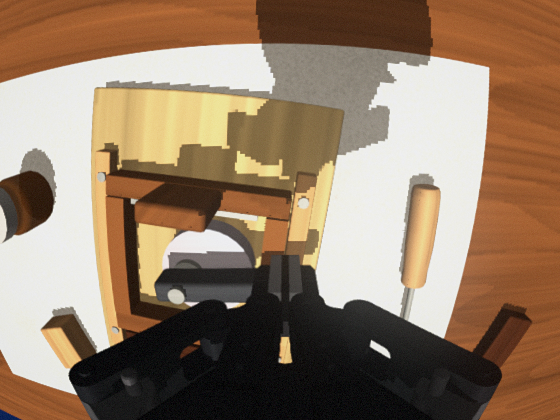

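View pics/side1.png

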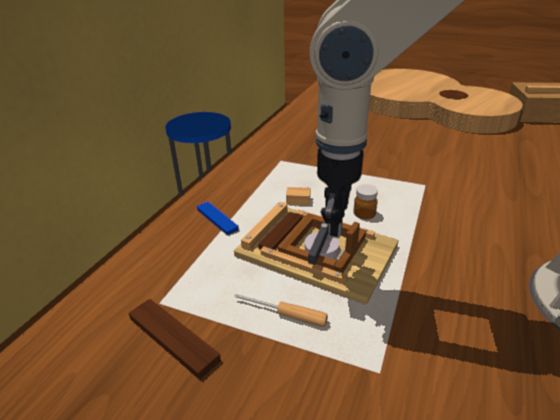

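The wrist view shows the shut fingers (287,270) on the rear side of the lever, near its end (about 255,285). The slide's bars and plate (180,205) are clear of them. Next I descend.

```bash
python3 -m creep '[{"dp":[2,1,20],"angular":[0,0,0],"fingers":0},{"dp":[2,1,40],"angular":[0,0,0],"fingers":0},{"dp":[2,1,55],"angular":[0,0,0],"fingers":0},{"dp":[2,1,60],"angular":[0,0,0],"fingers":0},{"dp":[2,1,60],"angular":[0,0,0],"fingers":0}]'
python3 - <<'E'
from h import *
st()
for n in ["wrist","scene"]: cv2.imwrite(f"pics/{n}2.png",optics.grab_frame(n))
s=cv2.imread('pics/scene2.png')[100:290,160:370]
cv2.imwrite('pics/s2c.png',cv2.resize(s,None,fx=3,fy=3,interpolation=cv2.INTER_CUBIC))
E
```

```text
clock: 1.92
eef_pos: [483.6, 130.5, 51.9]
tcp_rot: [-3.141, -0.002, -3.104]
contact_force: [-0.8, -0.7, 0.3]
opening: 0.001
t1.92 pos [483.6 130.5  51.9] rot [-3.141e+00 -2.000e-03 -3.104e+00] F [-0.8 -0.7  0.3] op 0.00 jig [-69.6  68.9] q6 -1.35
```

View pics/s2c.png

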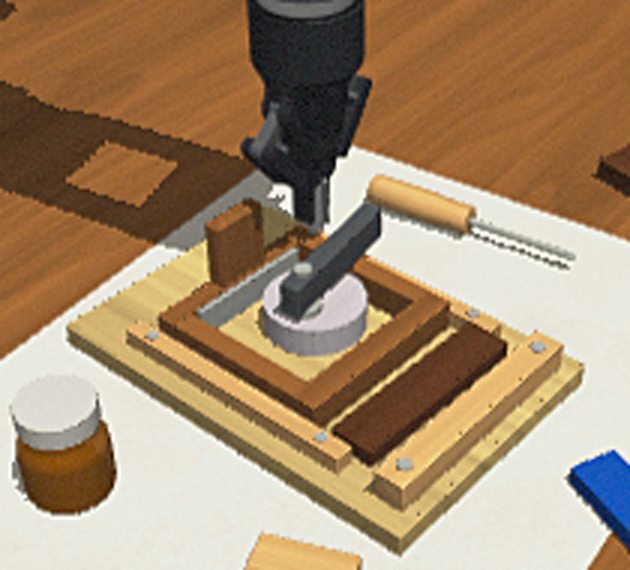

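View pics/wrist2.png

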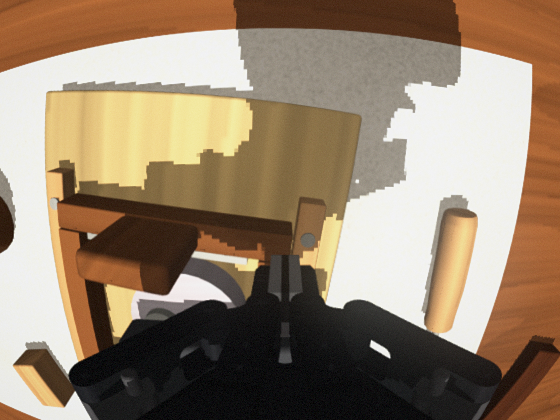

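Scene crop: the fingertips (312,215) are behind the lever (end at 378,205) and above the slide. Nothing is touching. Next I work out the arc.

```bash
cat >> h.py <<'E'
def arc(ths,gaps=0,**k):
    st()
    gaps=np.broadcast_to(gaps,len(ths))
    for t,g in zip(ths,gaps):
        p,y=lev(t,gap=g,**k); d,a=rel(p,y); print(round(t,2),d,a)
E
python3 - <<'E'
from h import *
arc([1.71,1.71,1.71,1.66,1.60],[17,9,2,0,0])
E
```

```text
t2.02 pos [484.8 130.8  53.4] rot [ 3.142  0.    -3.103] F [-0.7  0.2  1. ] op 0.00 jig [-68.4  69.3] q6 -1.35
1.71 [-7.3  0.   1.4] [ 0.     0.    -0.006]
1.71 [-15.3   0.1   1.4] [ 0.     0.    -0.006]
1.71 [-22.3   0.1   1.4] [ 0.     0.    -0.006]
1.66 [-28.1   1.    1.4] [0.    0.    0.044]
1.6 [-32.7   1.8   1.4] [0.    0.    0.104]
```

```bash
python3 -m creep '[{"dp":[-7,0,1],"angular":[0,0,0],"fingers":0},{"dp":[-15,0,1],"angular":[0,0,0],"fingers":0},{"dp":[-22,0,1],"angular":[0,0,0],"fingers":0},{"dp":[-28,1,1],"angular":[0,0,0.044],"fingers":0},{"dp":[-33,2,1],"angular":[0,0,0.104],"fingers":0}]'
python3 - <<'E'
from h import *
arc([1.54,1.48,1.41,1.34,1.27])
E
```

```text
clock: 2.43
eef_pos: [517.2, 133.9, 52.3]
tcp_rot: [-3.141, -0.002, 3.075]
contact_force: [-7.2, -1.1, 3.9]
opening: 0.001
t2.43 pos [517.2 133.9  52.3] rot [-3.141e+00 -2.000e-03  3.075e+00] F [-7.2 -1.1  3.9] op 0.00 jig [-36.4  75.4] q6 -1.25
1.54 [-4.8  1.   0.3] [-0.001 -0.002  0.059]
1.48 [-9.4  1.7  0.3] [-0.001 -0.002  0.119]
1.41 [-14.9   2.2   0.2] [-0.001 -0.002  0.189]
1.34 [-20.4   2.3   0.2] [-0.001 -0.002  0.259]
1.27 [-25.9   2.    0.2] [-0.001 -0.002  0.329]
```

```bash
python3 -m creep '[{"dp":[-5,1,0],"angular":[0,0,0.06],"fingers":0},{"dp":[-9.5,1.5,0],"angular":[0,0,0.12],"fingers":0},{"dp":[-15,2,0],"angular":[0,0,0.19],"fingers":0},{"dp":[-20.5,2.5,0],"angular":[0,0,0.26],"fingers":0},{"dp":[-26,2,0],"angular":[0,0,0.33],"fingers":0}]'
python3 - <<'E'
from h import *
arc([1.20,1.13,1.06,0.99,0.92])
E
```

```text
clock: 2.85
eef_pos: [542.9, 134.4, 52.1]
tcp_rot: [-3.14, -0.002, 2.743]
contact_force: [-4.9, 1.5, 3.0]
opening: 0.0
t2.85 pos [542.9 134.4  52.1] rot [-3.140e+00 -2.000e-03  2.743e+00] F [-4.9  1.5  3. ] op 0.00 jig [-10.9  78.4] q6 -0.93
1.2 [-5.7  1.1  0.1] [-0.001 -0.002  0.067]
1.13 [-11.1   1.8   0.1] [-0.001 -0.002  0.137]
1.06 [-16.6   2.2   0.1] [-0.001 -0.002  0.207]
0.99 [-22.    2.3   0.1] [-0.002 -0.002  0.277]
0.92 [-27.5   1.9   0.1] [-0.002 -0.002  0.347]
```

```bash
python3 -m creep '[{"dp":[-5.5,1,0],"angular":[0,0,0.07],"fingers":0},{"dp":[-11,2,0],"angular":[0,0,0.14],"fingers":0},{"dp":[-16.5,2,0],"angular":[0,0,0.21],"fingers":0},{"dp":[-22,2.5,0],"angular":[0,0,0.28],"fingers":0},{"dp":[-27.5,2,0],"angular":[0,0,0.35],"fingers":0}]'
python3 - <<'E'
from h import *
arc([.85,.78,.71,.64,.57])
cv2.imwrite("pics/scene3.png",optics.grab_frame("scene"))
E
```

```text
clock: 3.27
eef_pos: [568.9, 125.7, 52.0]
tcp_rot: [-3.14, -0.002, 2.393]
contact_force: [-5.8, 1.5, 2.9]
opening: -0.001
t3.27 pos [568.9 125.7  52. ] rot [-3.140e+00 -2.000e-03  2.393e+00] F [-5.8  1.5  2.9] op -0.00 jig [15.8 72.2] q6 -0.61
0.85 [-5.6  1.   0. ] [-0.002 -0.002  0.067]
0.78 [-11.    1.8  -0. ] [-0.002 -0.002  0.137]
0.71 [-16.5   2.2  -0. ] [-0.002 -0.002  0.207]
0.64 [-22.    2.2  -0. ] [-0.002 -0.002  0.277]
0.57 [-27.4   1.8  -0.1] [-0.002 -0.002  0.347]
```

View pics/scene3.png

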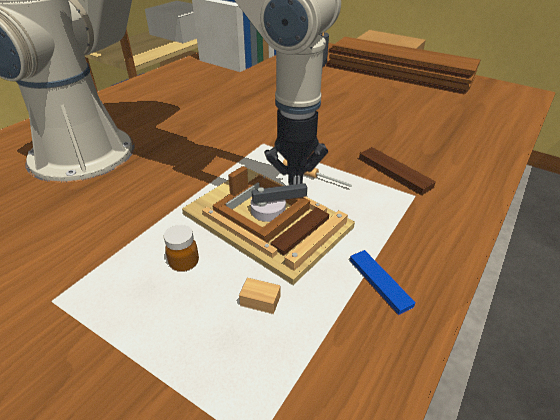

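The lever has followed the finger: its end is now at about (305,190), pointing roughly halfway round, and the slide is still back. I carry on.

```bash
python3 -m creep '[{"dp":[-5.5,1,0],"angular":[0,0,0.07],"fingers":0},{"dp":[-11,2,0],"angular":[0,0,0.14],"fingers":0},{"dp":[-16.5,2,0],"angular":[0,0,0.21],"fingers":0},{"dp":[-22,2,0],"angular":[0,0,0.28],"fingers":0},{"dp":[-27.5,2,0],"angular":[0,0,0.35],"fingers":0}]'
python3 - <<'E'
from h import *
arc([.5,.43,.36,.29,.22])
E
```

```text
clock: 3.73
eef_pos: [590.4, 108.7, 51.9]
tcp_rot: [-3.139, -0.002, 2.043]
contact_force: [-6.3, 2.7, 1.9]
opening: 0.001
t3.73 pos [590.4 108.7  51.9] rot [-3.139e+00 -2.000e-03  2.043e+00] F [-6.3  2.7  1.9] op 0.00 jig [38.8 57.3] q6 -0.29
0.5 [-5.5  0.9 -0.1] [-0.002 -0.002  0.067]
0.43 [-11.    1.7  -0.1] [-0.003 -0.002  0.137]
0.36 [-16.4   2.1  -0.1] [-0.003 -0.002  0.207]
0.29 [-21.9   2.1  -0.1] [-0.003 -0.001  0.277]
0.22 [-27.4   1.7  -0.1] [-0.003 -0.001  0.347]
```

```bash
python3 -m creep '[{"dp":[-5.5,1,0],"angular":[0,0,0.07],"fingers":0},{"dp":[-11,2,0],"angular":[0,0,0.14],"fingers":0},{"dp":[-16.5,2,0],"angular":[0,0,0.21],"fingers":0},{"dp":[-22,2,0],"angular":[0,0,0.28],"fingers":0},{"dp":[-27.5,2,0],"angular":[0,0,0.35],"fingers":0}]'
python3 - <<'E'
from h import *
arc([.16,.1,.05,0.03,0])
cv2.imwrite("pics/side4.png",optics.grab_frame("side"))
s=cv2.imread('pics/side4.png')[180:310,210:430]
cv2.imwrite('pics/side4c.png',cv2.resize(s,None,fx=3.5,fy=3.5,interpolation=cv2.INTER_CUBIC))
E
```

```text
clock: 4.15
eef_pos: [604.9, 85.4, 51.9]
tcp_rot: [-3.139, -0.001, 1.693]
contact_force: [-5.5, 6.0, 1.1]
opening: 0.006
t4.15 pos [604.9  85.4  51.9] rot [-3.139e+00 -1.000e-03  1.693e+00] F [-5.5  6.   1.1] op 0.01 jig [55.5 35.5] q6 0.01
0.16 [-4.8  0.5 -0.1] [-0.002 -0.001  0.057]
0.1 [-9.5  1.2 -0.1] [-0.002 -0.001  0.117]
0.05 [-13.4   1.6  -0.1] [-0.003 -0.001  0.167]
0.03 [-14.9   1.7  -0.1] [-0.003 -0.001  0.187]
0 [-17.3   1.8  -0.1] [-0.003 -0.001  0.217]
```

View pics/side4c.png

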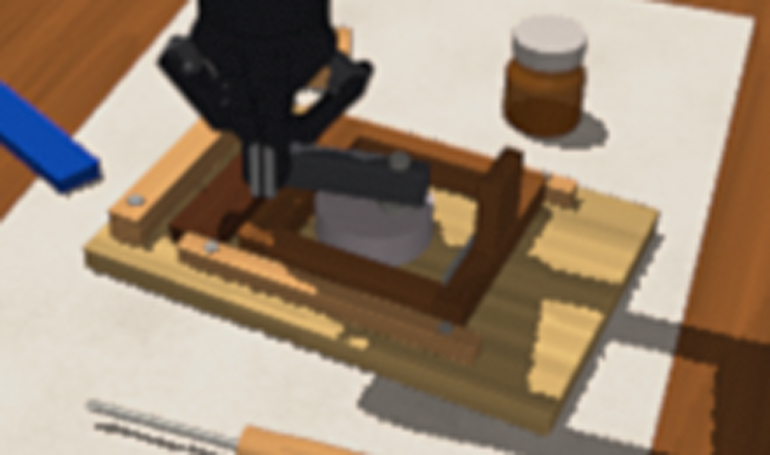

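The finger (262,170 in the crop) still bears on the lever's side near its end. The slide is still back. Next comes the last bit of the arc.

```bash
python3 -m creep '[{"dp":[-5,0.5,0],"angular":[0,0,0.06],"fingers":0},{"dp":[-9.5,1,0],"angular":[0,0,0.12],"fingers":0},{"dp":[-13.5,1.5,0],"angular":[0,0,0.17],"fingers":0},{"dp":[-17,2,0],"angular":[0,0,0.217],"fingers":0},{"dp":[-17,2,0],"angular":[0,0,0.217],"fingers":0}]'
python3 - <<'E'
from h import *
st()
E
python3 -m creep '[{"dp":[8,0,0],"angular":[0,0,0],"fingers":0},{"dp":[20,0,0],"angular":[0,0,0],"fingers":0},{"dp":[30,0,-20],"angular":[0,0,0],"fingers":0},{"dp":[35,0,-55],"angular":[0,0,0],"fingers":0},{"dp":[35,0,-90],"angular":[0,0,0],"fingers":0}]'
python3 - <<'E'
from h import *
st()
for n in ["wrist","scene"]: cv2.imwrite(f"pics/{n}5.png",optics.grab_frame(n))
s=cv2.imread('pics/scene5.png')[130:290,160:370]
cv2.imwrite('pics/s5c.png',cv2.resize(s,None,fx=3.7,fy=3.7,interpolation=cv2.INTER_CUBIC))
E
```

```text
clock: 4.62
eef_pos: [609.8, 68.4, 52.0]
tcp_rot: [-3.141, -0.001, 1.476]
contact_force: [-1.0, 2.4, -0.4]
opening: 0.001
t4.62 pos [609.8  68.4  52. ] rot [-3.141e+00 -1.000e-03  1.476e+00] F [-1.   2.4 -0.4] op 0.00 jig [62.  19.1] q6 0.20
clock: 5.03
eef_pos: [612.6, 105.1, 142.3]
tcp_rot: [-3.14, 0.0, 1.482]
contact_force: [1.9, 0.1, -0.0]
opening: -0.004
t5.03 pos [612.6 105.1 142.3] rot [-3.14   0.     1.482] F [ 1.9  0.1 -0. ] op -0.00 jig [61.3 55.9] q6 0.26
```

View pics/s5c.png

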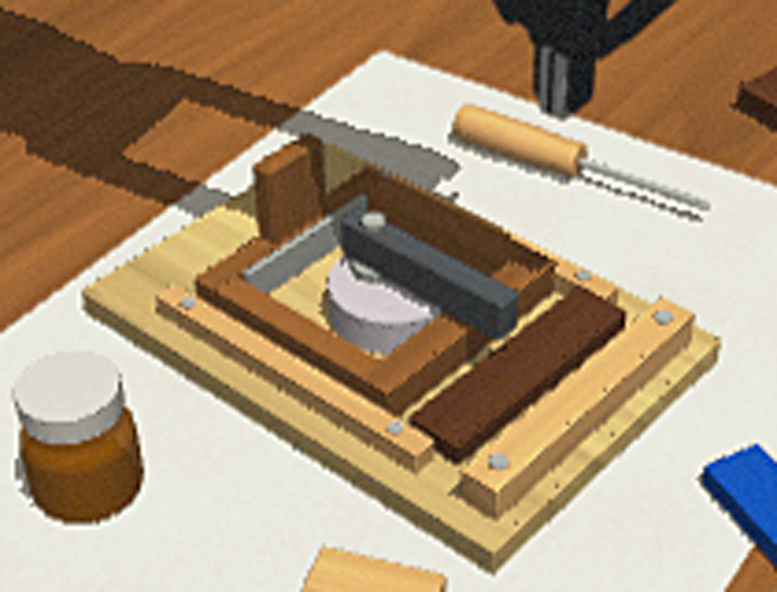

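View pics/wrist5.png

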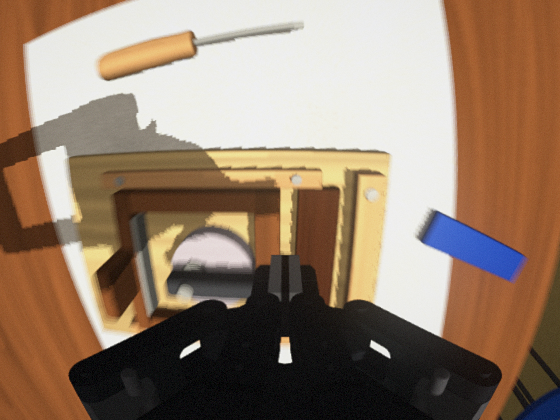

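Scene crop: the lever now points at the fence. Its end top corners are at about (484,308) and (518,292), its tail corners at about (340,220) and (365,207). The slide and the blank have not moved.

```bash
python3 - <<'E'
from h import *
g=lambda u,v:(160+u/3.7,130+v/3.7)
for a,b in [((340,222),(484,308)),((388,214),(518,292))]:
    A,B=[w2j(at("scene",g(*q),72)) for q in (a,b)]
    print(A.round(1),B.round(1),np.arctan2(*(B-A)[::-1]).round(3))
for x in ([100,0],[80,0]): print(x,(proj("scene",np.r_[j2w(80,0),72])-[160,130])*3.7)
# approach behind the plate
P=np.r_[j2w(-83-45,0),142]; print(P, rel(P,np.pi/2+TH))
E
```

```text
[-29.5 -10.8] [ 74.7 -16.4] -0.054
[-14.7  11.3] [79.9  4.6] -0.071
[100, 0] [512.46951696 296.4612743 ]
[80, 0] [512.46951696 296.4612743 ]
[418.87716573  67.44171759 142.        ] (array([ -55.3, -194.2,    4.1]), array([ 0.01 , -0.003,  0.006]))
```

Cam measured at about -0.06 rad, which is good. Next I move over to behind the push plate, keeping high.

```bash
python3 -m creep '[{"dp":[-8,-35,-5],"angular":[0,0,0],"fingers":0},{"dp":[-20,-75,-5],"angular":[0,0,0],"fingers":0},{"dp":[-32,-115,-5],"angular":[0,0,0],"fingers":0},{"dp":[-44,-155,-2],"angular":[0,0,0],"fingers":0},{"dp":[-55,-194,0],"angular":[0,0,0],"fingers":0}]'
python3 - <<'E'
from h import *
st(); P=np.r_[j2w(-83-45,0),62]; print(P, rel(P,np.pi/2+TH))
E
```

```text
clock: 5.55
eef_pos: [413.2, 66.2, 141.8]
tcp_rot: [3.141, -0.0, 1.481]
contact_force: [-0.1, -0.5, -0.3]
opening: 0.001
t5.55 pos [413.2  66.2 141.8] rot [ 3.141 -0.     1.481] F [-0.1 -0.5 -0.3] op 0.00 jig [-133.6   -1.8] q6 0.25
[418.87716573  67.44171759  62.        ] (array([ 1.7,  5.5, 79.8]), array([ 0.001, -0.   ,  0.005]))
```

```bash
python3 -m creep '[{"dp":[2,2,30],"angular":[0,0,0.005],"fingers":0},{"dp":[2,4,60],"angular":[0,0,0.005],"fingers":0},{"dp":[2,5,78],"angular":[0,0,0.005],"fingers":0},{"dp":[2,5,80],"angular":[0,0,0.005],"fingers":0},{"dp":[2,5,80],"angular":[0,0,0.005],"fingers":0}]'
python3 - <<'E'
from h import *
st()
for n in ["wrist","side"]: cv2.imwrite(f"pics/{n}6.png",optics.grab_frame(n))
s=cv2.imread('pics/side6.png')[150:310,210:430]
cv2.imwrite('pics/side6c.png',cv2.resize(s,None,fx=3.5,fy=3.5,interpolation=cv2.INTER_CUBIC))
E
```

```text
clock: 5.97
eef_pos: [419.5, 67.9, 61.4]
tcp_rot: [-3.14, 0.0, 1.476]
contact_force: [0.8, -0.5, 1.1]
opening: 0.001
t5.97 pos [419.5  67.9  61.4] rot [-3.14   0.     1.476] F [ 0.8 -0.5  1.1] op 0.00 jig [-127.4    0.5] q6 0.25
```

View pics/side6c.png

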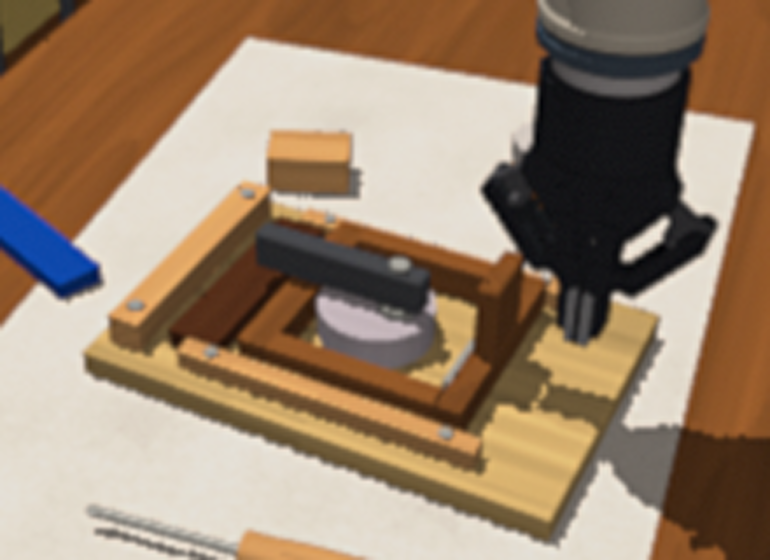

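View pics/wrist6.png

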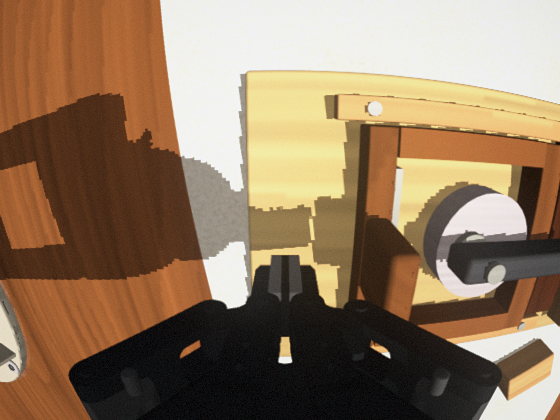

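Side crop: the fingertips (580,335) are behind the push plate (500,300). The finger links spread out about 30 mm above the tips, so I raise the tool to engage only the top 18 mm of the plate, then advance.

```bash
python3 -m creep '[{"dp":[0.5,2,-12],"angular":[0,0,0],"fingers":0},{"dp":[0.5,9,-12],"angular":[0,0,0],"fingers":0},{"dp":[0.5,16,-12],"angular":[0,0,0],"fingers":0},{"dp":[0.5,23,-12],"angular":[0,0,0],"fingers":0},{"dp":[0.5,26,-12],"angular":[0,0,0],"fingers":0}]'
python3 -m creep '[{"dp":[0,1.5,0],"angular":[0,0,0],"fingers":0},{"dp":[0,3,0],"angular":[0,0,0],"fingers":0},{"dp":[0,4.5,0],"angular":[0,0,0],"fingers":0},{"dp":[0,6,0],"angular":[0,0,0],"fingers":0},{"dp":[0,7,0],"angular":[0,0,0],"fingers":0}]'
python3 -c "
from h import *
st()"
```

```text
clock: 6.48
eef_pos: [447.7, 65.5, 74.3]
tcp_rot: [3.14, -0.0, 1.475]
contact_force: [-0.1, 0.5, 0.2]
opening: -0.002
clock: 6.9
eef_pos: [452.1, 64.7, 73.7]
tcp_rot: [-3.14, 0.0, 1.475]
contact_force: [-3.9, 0.3, -0.9]
opening: -0.002
t6.90 pos [452.1  64.7  73.7] rot [-3.14   0.     1.475] F [-3.9  0.3 -0.9] op -0.00 jig [-94.7   0.5] q6 0.23
```

```bash
python3 -m creep '[{"dp":[0,2,0],"angular":[0,0,0],"fingers":0},{"dp":[0,4,0],"angular":[0,0,0],"fingers":0},{"dp":[0,6,0],"angular":[0,0,0],"fingers":0},{"dp":[0,8,0],"angular":[0,0,0],"fingers":0},{"dp":[0,10,0],"angular":[0,0,0],"fingers":0}]'
python3 -m creep '[{"dp":[0,2,0],"angular":[0,0,0],"fingers":0},{"dp":[0,4,0],"angular":[0,0,0],"fingers":0},{"dp":[0,6,0],"angular":[0,0,0],"fingers":0},{"dp":[0,7,0],"angular":[0,0,0],"fingers":0},{"dp":[0,8,0],"angular":[0,0,0],"fingers":0}]'
python3 - <<'E'
from h import *
st()
for n in ["scene"]: cv2.imwrite(f"pics/{n}7.png",optics.grab_frame(n))
s=cv2.imread('pics/scene7.png')[130:290,160:370]
cv2.imwrite('pics/s7c.png',cv2.resize(s,None,fx=3.7,fy=3.7,interpolation=cv2.INTER_CUBIC))
E
```

```text
clock: 7.32
eef_pos: [462.6, 63.8, 73.8]
tcp_rot: [-3.141, 0.0, 1.475]
contact_force: [-3.5, -0.8, -2.5]
opening: -0.002
clock: 7.73
eef_pos: [470.9, 63.1, 74.0]
tcp_rot: [3.141, 0.0, 1.475]
contact_force: [-3.0, -0.1, -1.6]
opening: 0.002
t7.73 pos [470.9  63.1  74. ] rot [3.141 0.    1.475] F [-3.  -0.1 -1.6] op 0.00 jig [-75.8   0.6] q6 0.23
```

View pics/s7c.png

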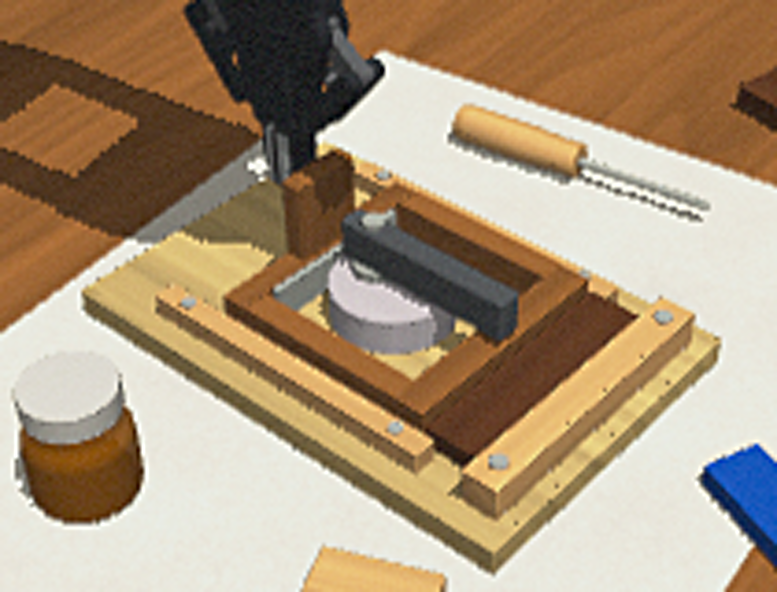

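The slide has followed the finger. The jaw is on the blank, and the blank is close to the fence along its length. I continue in small steps and watch the force.

```bash
python3 -m creep '[{"dp":[0,1,0],"angular":[0,0,0],"fingers":0},{"dp":[0,2,0],"angular":[0,0,0],"fingers":0},{"dp":[0,3,0],"angular":[0,0,0],"fingers":0}]'
python3 -m creep '[{"dp":[0,0.8,0],"angular":[0,0,0],"fingers":0},{"dp":[0,1.5,0],"angular":[0,0,0],"fingers":0}]'

```

```text
clock: 8.03
eef_pos: [473.7, 62.8, 74.1]
tcp_rot: [3.142, -0.0, 1.475]
contact_force: [-3.1, 0.5, -0.7]
opening: 0.001
clock: 8.2
eef_pos: [474.4, 62.8, 74.0]
tcp_rot: [-3.14, 0.0, 1.475]
contact_force: [-8.2, 2.0, 5.1]
opening: -0.003
```

```bash
python3 -m creep '[{"dp":[0,0.4,0],"angular":[0,0,0],"fingers":0},{"dp":[0,0.4,0],"angular":[0,0,0],"fingers":0}]'
python3 -m creep '[{"dp":[0,0.4,0],"angular":[0,0,0],"fingers":0},{"dp":[0,0.4,0],"angular":[0,0,0],"fingers":0}]'
python3 - <<'E'
from h import *
st()
for n in ["scene","side"]: cv2.imwrite(f"pics/{n}8.png",optics.grab_frame(n))
s=cv2.imread('pics/scene8.png')[170:280,230:360]
cv2.imwrite('pics/s8c.png',cv2.resize(s,None,fx=5.4,fy=5.4,interpolation=cv2.INTER_CUBIC))
E
```

```text
clock: 8.37
eef_pos: [474.4, 62.7, 74.0]
tcp_rot: [-3.139, 0.0, 1.475]
contact_force: [-7.5, 0.9, 5.2]
opening: -0.002
clock: 8.53
eef_pos: [474.4, 62.7, 74.0]
tcp_rot: [-3.139, 0.0, 1.475]
contact_force: [-10.4, 1.6, 6.2]
opening: 0.001
t8.53 pos [474.4  62.7  74. ] rot [-3.139  0.     1.475] F [-10.4   1.6   6.2] op 0.00 jig [-72.3   0.6] q6 0.22
```

View pics/s8c.png

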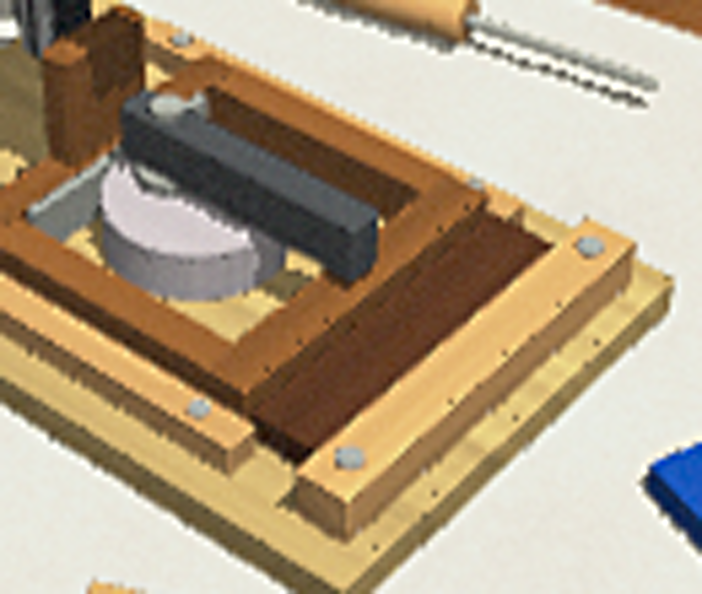

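It is at a hard stop: the position holds at 474.4 while the force rises to 10 N. The blank sits flush against the fence along its length. I back off, rise and check from above.

```bash
python3 -m creep '[{"dp":[0,-6,0],"angular":[0,0,0],"fingers":0},{"dp":[0,-20,0],"angular":[0,0,0],"fingers":0},{"dp":[0,-30,-20],"angular":[0,0,0],"fingers":0},{"dp":[0,-30,-60],"angular":[0,0,0],"fingers":0},{"dp":[0,-30,-100],"angular":[0,0,0],"fingers":0}]'
python3 -m creep '[{"dp":[-25,30,-35],"angular":[0,0,0],"fingers":0},{"dp":[-50,60,-55],"angular":[0,0,0],"fingers":0},{"dp":[-75,90,-55],"angular":[0,0,0],"fingers":0},{"dp":[-80,115,-55],"angular":[0,0,0],"fingers":0},{"dp":[-80,115,-55],"angular":[0,0,0],"fingers":0}]'
python3 -m creep '[{"dp":[0,20,0],"angular":[0,0,0],"fingers":0},{"dp":[0,40,0],"angular":[0,0,0],"fingers":0},{"dp":[0,40,0],"angular":[0,0,0],"fingers":0},{"dp":[0,40,0],"angular":[0,0,0],"fingers":0}]'
python3 - <<'E'
from h import *
import pickle
s0=r.sense();pickle.dump(s0,open('s9.pkl','wb'));im=optics.grab_frame("wrist");st()
cv2.imwrite("pics/wrist9.png",im)
cv2.imwrite("pics/scene9.png",optics.grab_frame("scene"))
E
```

```text
clock: 9.05
eef_pos: [445.2, 65.5, 174.6]
tcp_rot: [-3.14, 0.0, 1.475]
contact_force: [1.8, 0.6, 0.2]
opening: 0.002
clock: 9.47
eef_pos: [559.4, -28.1, 231.0]
tcp_rot: [3.133, 0.0, 1.473]
contact_force: [-0.2, 0.1, 0.3]
opening: -0.001
clock: 9.8
eef_pos: [593.6, -29.0, 229.0]
tcp_rot: [3.14, -0.0, 1.475]
contact_force: [-1.2, -0.1, -0.1]
opening: -0.003
t9.85 pos [592.7 -28.9 228.9] rot [ 3.141 -0.     1.475] F [-1.2  0.6  0.4] op 0.00 jig [ 54.2 -79.4] q6 0.04
```

View pics/wrist9.png

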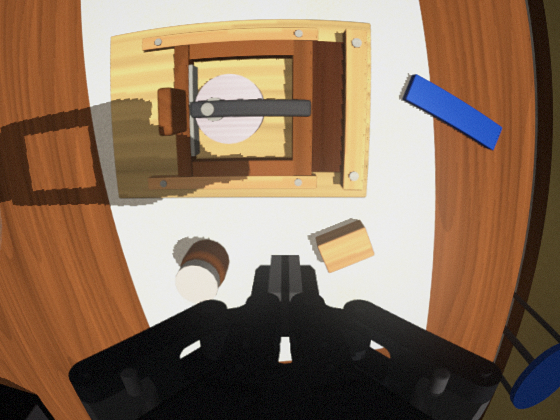

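View pics/scene9.png

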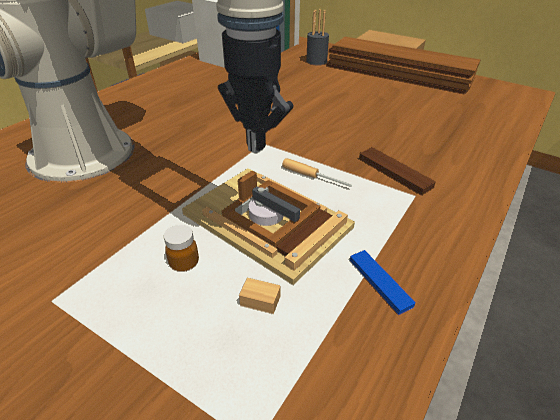

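```bash
python3 - <<'E'
import cv2
w=cv2.imread('pics/wrist9.png')[15:205,140:380]
cv2.imwrite('pics/w9c.png',cv2.resize(w,None,fx=3.1,fy=3.1,interpolation=cv2.INTER_CUBIC))
E
```

```text
(no output)
```

View pics/w9c.png

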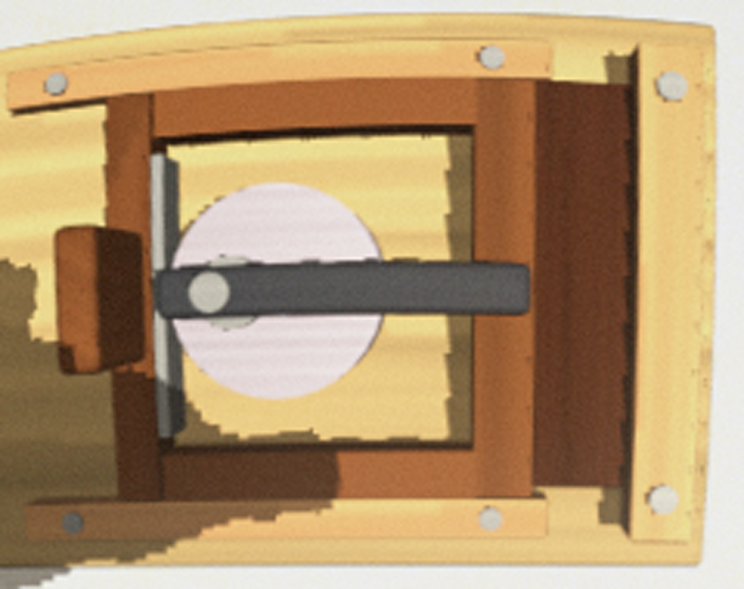

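From above, the jaw front runs (537,82) to (533,496). The blank fills the gap up to the fence, whose face runs (638,46) to (630,538). The lever runs straight along to (528,290).

```bash
python3 - <<'E'
from h import *
import pickle
s=pickle.load(open('s9.pkl','rb'));f=lambda u,v:(140+u/3.1,15+v/3.1)
q=lambda u,v,z:w2j(at("wrist",f(u,v),z,s)).round(1)
print("jaw",q(537,82,42),q(533,496,42),"fence",q(638,46,40),q(630,538,40))
a,b=q(160,292,72),q(528,290,72);print("lever",a,b,np.arctan2(*(b-a)[::-1]))
print("plate rear",q(57,230,92),q(60,372,92))
print("fence base z32 vs blank",q(630,85,32),q(624,486,32))
E
```

```text
jaw [82.7 68.4] [ 82.3 -68.9] fence [116.1  83. ] [116.1 -83.7]
lever [-32.1   1.1] [77.5 -0.9] -0.018246150064589108
plate rear [-57.1  21.1] [-57.9 -20.3]
fence base z32 vs blank [114.7  70.9] [114.7 -67.2]
```

Measured jaw-to-fence gap is 33.6 mm against the blank's 34 mm, so the blank is clamped home and square. The lever is at about -0.02 rad. The robot is clear and the bystanders have not moved, so I hand in.

```bash
python3 -c "
from h import *
st();print(r.sign_off())"
```

```text
t9.90 pos [592.2 -28.8 228.9] rot [-3.142  0.     1.475] F [-0.4  0.4  0.3] op -0.00 jig [ 53.7 -79.4] q6 0.04
the job is handed in; nothing more can be done
None
```

I turned the cam to its low point with the shut fingers while the slide was still back. I then pushed the slide forward by its plate until the blank was home against the fence, and handed the job in at 9.9 s. No verdict is reported.

- **Turning the cam:** I read about 6–8 N at the wrist while pushing the lever.
- **Pushing the slide:** I read about 3–4 N sliding. It stopped dead at the end, with the push rising to about 10 N along it (about 12 N in all).
- **Cam angle:** the last wrist-camera check gave -0.02 rad. An earlier scene-camera reading gave about -0.06 rad. Both are well inside 0.35 rad.
- **Blank:** the measured jaw-to-fence gap is 33.6 mm against the 34 mm blank. The jaw and fence edges are parallel, and no gap to the fence is visible.
- **Slide travel:** about 25.5–27 mm. The fence read 1.4 mm short of its nominal position in the last picture, within the 2 mm calibration. Allowing for that, travel is about 27 mm.
- **Surroundings:** the jar, offcut and screwdriver look unmoved, judged by eye only. The tool finished at a height of about 229 mm, clear of everything, with wrist force near zero.

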